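# Hang a shelf bracket in a slotted upright, snap it home and load it

## Task

Put up the loose grey shelf bracket on the slotted upright: pass its two hooks into the top pair of slots, the pair beside the sprung catch under the upper shelf, let it down so that the hooks catch behind the panel, then press it down until it is fully home and the catch snaps out over its top. Then set the smaller of the two black power adapters down on the locked bracket, lengthwise and about in the middle of its top. Leave the larger adapter and the roll of tape where they are, and let go of everything.

Things in the scene. Friction and masses are not known exactly. Their poses are not given: they have to be found in the camera images.
- upright: Fixed slotted upright, grey sheet steel. Origin: on the bench straight below the centre of the panel's front face; x points into the panel (about 65 degrees left of straight ahead), y to its left, z up. Panel 90 mm wide, 318 tall, 4 thick, hollow behind; three rows of slots, pitch 54 mm, in two columns at y = +18 and -18. Foot plate 170 mm wide, 8 thick, from 40 mm before the panel.
- upper_shelf (a point): Middle of the lower front edge of the fixed shelf at the upright's head (upright frame -80, 0, 310 mm): it is 150 mm wide and stands out 80 mm over the work, a carton on top. A gripper pointing straight down has no room below it: tilt the tool 35 to 45 degrees, its body leaning out in front of the panel.
- slot_left (a point): Middle of the lower edge of the left top slot, on the panel's front face (upright frame 0, 18, 132 mm). Each slot is 12 mm wide and 42 mm high (z 132 to 174).
- slot_right (a point): Middle of the lower edge of the right top slot, on the panel's front face (upright frame 0, -18, 132 mm). Same size.
- catch (a joint): Sprung steel catch, 14 mm wide: a 45 degree wedge nose 6 mm out of the panel's front between the top slots (upright frame y 0, z 150 to 162). Value: push-in, 0 (out) to 0.009 m; 5 N to start, 7.5 N flush. A lowered bracket stops on it about 15 mm above home; 8 to 20 N down on the bracket's top near the panel drives it past, and the catch springs out above it.
- bracket: Loose grey folded-steel shelf bracket, box section open below, 120 mm long (x), 56 wide (y), 60 high, 0.22 kg, standing on the bench; grip across its flat sides (y). Origin: centre of underside; x to the hooks, z up. Home: axes as the upright's, origin at upright frame (-60 to -61.5, 0, 90) mm. Friction 0.25: pressed more than 40 mm out from the panel it may jam.
- hooks (a point): Point midway between the two hooks, on the bracket's back face (bracket frame 60, 0, 42 mm). Hooks at y = +18 and -18, 6 mm wide: neck z 42 to 50, tooth at x 65.5 to 70.5, z 18 to 50. To pass the slots the bracket must be 24 to 34 mm above home (origin z 114 to 124, best 119), back face against the panel. Home: midway between the slot points.
- shelf_top (a point): Centre of the bracket's flat top, 120 x 56 mm (bracket frame 0, 0, 60 mm).
- adapter_small: The smaller black power adapter: block 46 mm wide (x), 65 long (y), 34 high, with stubs to 103 mm overall along y; 0.18 kg. Origin: centre of its underside, z up. Grip across x. It ends on the bracket's top with its y along the bracket's x, either way round.
- adapter_large: The larger black power adapter, to be left alone: block 50 mm wide (x), 77 long (y), 44 high, 115 mm overall along y. Origin: centre of its underside.
- tape_roll: Roll of green label tape lying flat, 66 mm across, 19 mm high, to be left alone. Origin: centre of its underside.
Not all that is in view belongs to the job. Leave any yellow look-alike of the adapter_small alone.

How it is judged:
By the outcome, as a careful person would: the job done as asked, in the order asked, and still so for the second after the job is handed in, with the robot touching nothing.
It also fails if it takes over 72 s, if anything falls off the work surface, if the arm or the gripper's body presses on something with over 40 N, if the wrist force passes 120 N, or if a joint passes its speed limit or range.

## Robot

A 6-joint arm with a two-finger parallel gripper is mounted at the origin on a cart in front of the work surface, level with it; the furniture and walls round the work are solid. World frame = base frame: x ahead of the robot, y to its left, z up, the work surface at z = 0. Lengths are in m, angles in rad, forces in N, time in s.
With the tool pointing down it reaches from about 0.35 to 0.775 m from the base axis. Payload 7.3 kg.
Tool frame: the origin (TCP) lies at the very end of the fingers, on their centre line; the grasp point (between the pads) lies 19 mm behind it; z points along the fingers, y is the line along which they close (so a half turn about z gives the same grasp; the last joint's range is limited). The gripper opens to 92 mm and grips with 3 to 60 N. Pads are 19 mm wide; open, the fingers measure 130 mm over their backs; the gripper's body (75 mm by 190 mm) begins 47 mm behind the grasp point.
Start: joints at [0.955, 0.342, 1.524, -0, 1.275, -0.146], TCP at [0.238, 0.468, 0.227] pointing down, gripper open.
Joint ranges: [-2.53, 2.53], [-0.77, 2.02], [0.04, 2.7], [-1, 4.14], [0.28, 2.66], [-3.11, 3.11]. Speed limits (rad/s): [2.57, 2.57, 3.14, 3.14, 3.14, 3.14].

## Interface

Orientations are given as a unit quaternion [x, y, z, w].
In Python, from cell import * gives the robot as it stands.
- The arm moves only by the tool play_rows, never from a script. Its argument "commands" is a list of rows, each a list of 7 numbers: the shift along the world's x, y, z normalised to -1 to 1, where 1 is 5 cm, then the turn, a rotation vector about the world's x, y, z normalised to -1 to 1, where 1 is 0.12 rad, then the opening, from 0 (shut) to 1 (fully open). A call has 1 to 10 rows; each row shifts and turns the commanded pose from where the row before left it; what a row does not reach is not made up. A row lasts 1/10 s, in which the tool goes at most 50 mm and 8.59 degrees, less where a joint would pass 70% of its speed; a pose out of reach is approached as far as the arm can. A call with a number of a shift or a turn outside -1 to 1 is refused whole. A call with a gripper value outside its range is refused whole. The fingers move at their own pace and stop on an object; "newtons" is the grip in N (left out, the last holds). Time passes only in rows, so rows that do not move let the fingers close. It gives the time, the measured TCP pose, the force, the opening and the grip force at its end, in the units of the state.
- state(): the state, without advancing time (a new reading comes with each control period).
- grab_frame(name): name is "side" or "top"; returns (picture, depth): 480x640x3 uint8, red, green, blue; 480x640 float32, m along the optical axis (not along the pixel's ray), 0 where there is no reading.
- camera_model(name): a dict with "fov_y" (degrees; the focal length in pixels is half the picture's height over the tangent of half this angle, whatever the lens; pixels are square), "cx", "cy" (the principal point, pixels), "R" (3x3) and "t" (3): a world point X has camera coordinates R X + t. Camera axes: x right, y down, z forward; pixel columns grow to the right and rows downward; lengths in m; the calibration is good to about 2 mm. A picture is of the moment at which its call begins. camera_model takes no time and is no camera call.
- finish_job(): hands the job in; it is judged then, once.
Trained networks look in the newest picture that a camera, given by its name, has taken for a name from the list of things; names that differ only in an ending like _2 or _b are one class to them, and where a whole thing is asked for, a point or a joint stands for the part that bears it (a point fixed in the world has none). Each returns a list of dicts, best first, with "score" (0 to 1); they miss things now and then, are a little off and sometimes report something else, mostly with a low value. They report only what shows in the picture. A call takes as long as a camera call. They do not tell look-alikes from the thing itself.
- look_for(camera, name): "rect" ([left, top, width, height] in pixels, round what is visible of it).
- trace(camera, name): "mask" (480x640 bool, what is visible of it) and "rect" ([left, top, width, height] in pixels, round what is visible of it).
The state is a dict: "time_s": time; "joint_positions": joint angles; "joint_vel": joint speeds; "joint_torque": joint torques, N m; "ee_pos": TCP position; "orientation": TCP orientation; "ft_force": force on the tool from outside, world axes, zero at the start; "wrist_torque": the same for the moment, N m; "grip_width": opening from 0.0 (shut) to 1.0 (fully open); "gripper_force": force on a finger pad.
Only numpy, scipy, OpenCV 4.12 (cv2) and the standard library are available. Lean on these libraries where they do the work, as an engineer would, in place of code of your own. Each camera call takes 0.05 s, during which the arm holds its last target. There are 200 camera calls.

## Working session

There is one attempt and no reset: what is moved stays moved. The work goes in short steps, Python scripts to look and compute and a tool call to move; the robot and the scene stay as the last step left them, time stands still between calls to the robot, and variables do not carry over. Pictures are saved under pics/ and viewed, at most 10 in all, crops included, and the job is handed in when it is done.

Besides the shell and the picture viewer there is one more tool, called after "Request:" as name(argument=value, ...), one argument or row to a line, values as JSON. play_rows: Moves the arm, as the interface text tells. Its arguments: {"type":"object","properties":{"commands":{"type":"array"},"newtons":{"type":"number"}},"required":["commands"]}

```bash
mkdir -p pics; ls
cat > h.py <<'E'
from cell import *
import numpy as np, cv2
def cam(n):
    m=camera_model(n); f=240/np.tan(np.radians(m["fov_y"])/2); return m,f,np.array(m["R"]),np.array(m["t"])
def unproj(n,u,v,d):
    m,f,R,t=cam(n); p=np.stack([(u-m["cx"])/f*d,(v-m["cy"])/f*d,d],-1); return (p-t)@R
def cloud(n,depth):
    v,u=np.mgrid[0:480,0:640].astype(float); return unproj(n,u,v,depth.astype(float))
def proj(n,X):
    m,f,R,t=cam(n); p=np.asarray(X)@R.T+t; return p[...,:2]/p[...,2:]*f+[m["cx"],m["cy"]]
E
python3 - <<'E'
from h import *
s=state();print(s)
for n in("top","side"):
    m,f,R,t=cam(n);print(n,f,m["cx"],m["cy"],"pos",-R.T@t,"fwd",R[2])
    p,d=grab_frame(n);cv2.imwrite(f"pics/{n}0.png",p[...,::-1]);np.save(f"{n}0.npy",d)
    for k in("bracket","adapter_small","adapter_large","tape_roll","upright","upper_shelf"):
        print(n,k,[(round(r["score"],2),r["rect"]) for r in look_for(n,k)][:4])
E
```

```text
pics
{'time_s': 0.0, 'joint_positions': array([ 9.55025966e-01,  3.42756084e-01,  1.52502742e+00, -1.63475600e-05,
        1.27539855e+00, -1.46010715e-01]), 'joint_vel': array([-0.00070105,  0.00045678, -0.00111395,  0.00081611, -0.00061238,
       -0.00100533]), 'joint_torque': array([ 2.37043561e-03, -4.31246209e+01, -2.44228417e+01,  7.20440643e-02,
        5.58807410e-02, -1.31952056e-04]), 'ee_pos': array([0.23740131, 0.46779494, 0.22602402]), 'orientation': array([ 2.32723716e-01,  9.72542565e-01, -7.40654253e-04, -2.88170429e-04]), 'ft_force': array([ 0.26444174, -0.08172422,  0.70629437]), 'wrist_torque': array([-0.03841281,  0.02029426, -0.03456442]), 'gripper_force': 0.0, 'grip_width': 0.9964973451813558}
top 522.2441706298622 329.1329263982025 238.8258536419951 pos [0.46343556 0.03587617 1.2894475 ] fwd [ 0.16326971  0.06756886 -0.98426493]
top bracket [(0.78, [290.4, 288.3, 55.7, 47.6])]
top adapter_small [(0.78, [332.3, 174.9, 34.7, 25.9]), (0.76, [322.7, 238.3, 35.4, 20.6]), (0.65, [374.8, 309.0, 36.8, 20.7]), (0.61, [284.7, 201.7, 25.5, 37.2])]
top adapter_large [(0.77, [370.2, 228.8, 38.6, 32.3])]
top tape_roll [(0.8, [416.6, 218.1, 24.0, 25.5])]
top upright [(0.57, [151.2, 213.0, 110.5, 98.0])]
top upper_shelf [(0.87, [153.3, 208.1, 107.5, 101.6])]
side 579.7947158644589 318.03197964319213 244.84440926465857 pos [ 0.42251468 -0.79039196  1.05182287] fwd [ 0.17530467  0.70953637 -0.68251477]
side bracket []
side adapter_small [(0.9, [240.7, 340.8, 27.5, 31.1]), (0.88, [403.0, 335.4, 39.6, 35.7]), (0.7, [308.6, 283.6, 19.7, 31.8]), (0.66, [373.8, 284.7, 25.3, 29.6])]
side adapter_large [(0.61, [320.3, 310.6, 31.6, 44.4])]
side tape_roll [(0.77, [347.2, 354.7, 31.5, 32.8])]
side upright [(0.71, [236.8, 106.9, 78.1, 140.6])]
side upper_shelf [(0.73, [240.2, 103.1, 73.1, 143.0])]
```

View pics/top0.png

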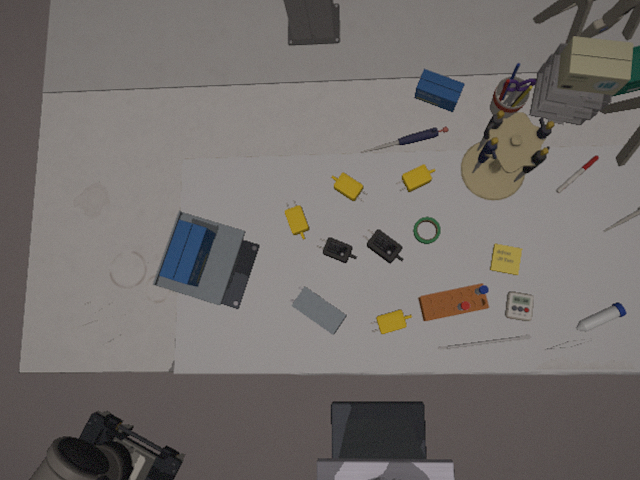

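View pics/side0.png

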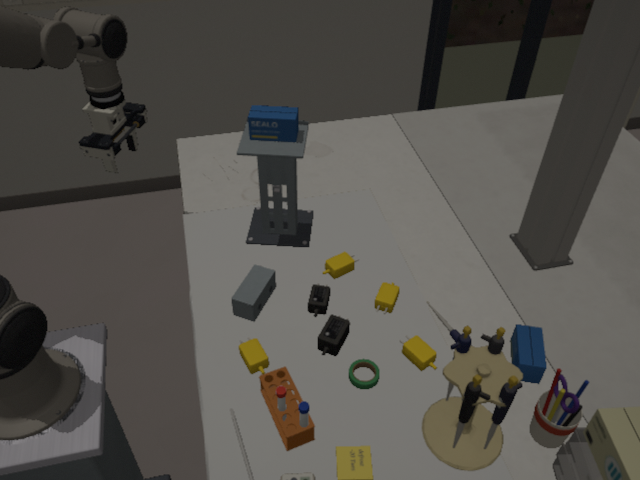

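Top view: two black adapters. The one at (337,250) is small and the one at (385,246) is large; the yellow look-alikes are at (348,186), (416,178), (297,220) and (391,321). The bracket is at (319,310) and the shelf/upright at (205,258). Next I'll measure them and confirm with a crop.

```bash
cat > m1.py <<'E'
from h import *
D={n:np.load(n+"0.npy") for n in("top","side")}
I={n:cv2.imread(f"pics/{n}0.png") for n in D}
C={n:cloud(n,D[n]) for n in D}
def rect(P):
    (c,s,a)=cv2.minAreaRect((P[:,:2]*1000).astype(np.float32)); return np.round(c,1),np.round(s,1),round(a,1)
# bracket top from box in top & side, z 50..70
for n,(l,t,w,h) in {"top":(280,278,78,68),"side":(222,255,62,72)}.items():
    P=C[n][t:t+h,l:l+w].reshape(-1,3); q=P[(P[:,2]>.053)&(P[:,2]<.068)]; print(n,"bracket",len(q),np.median(q[:,2]),rect(q))
    q=P[(P[:,2]>.035)&(P[:,2]<.068)]; print("  z>35",rect(q))
for n,(l,t,w,h) in {"top":(316,232,44,34),"side":(303,280,32,38)}.items():
    P=C[n][t:t+h,l:l+w].reshape(-1,3); q=P[(P[:,2]>.029)&(P[:,2]<.04)]; print(n,"small",len(q),np.median(q[:,2]),rect(q)); q=P[(P[:,2]>.01)&(P[:,2]<.04)]; print("  all",rect(q))
for n,(l,t,w,h) in {"top":(362,226,46,40),"side":(314,308,42,50)}.items():
    P=C[n][t:t+h,l:l+w].reshape(-1,3); q=P[(P[:,2]>.038)&(P[:,2]<.05)]; print(n,"large",len(q),np.median(q[:,2]),rect(q))
# upright
P=C["top"][200:315,145:268].reshape(-1,3)
for a,b in((.305,.335),(.004,.014),(.34,.5)):
    q=P[(P[:,2]>a)&(P[:,2]<b)]; print("up z",a,len(q),np.median(q[:,2]) if len(q) else 0,rect(q) if len(q)>5 else 0)
P=C["side"][150:240,250:305].reshape(-1,3); q=P[(P[:,2]>.06)&(P[:,2]<.26)]
for _ in range(4):
    c=q.mean(0);u,s,vt=np.linalg.svd(q-c,full_matrices=False);r=(q-c)@vt[2];q=q[abs(r)<max(.003,1.5*np.median(abs(r)))]
n=vt[2]; print("panel n",n,len(q),"c",c,"yaw",np.degrees(np.arctan2(n[1],n[0])),r.std())
yv=np.array([-n[1],n[0],0]);yv/=np.linalg.norm(yv);e=(q-c)@yv;print("y ext",np.percentile(e,[0.5,2,98,99.5]),"c.y",c@yv)
big=np.hstack([cv2.resize(I["top"][225:272,310:415],None,fx=7,fy=7,interpolation=2)]);cv2.imwrite("pics/c1.png",big)
b=np.vstack([cv2.resize(I["top"][278:348,275:365],(540,420)) ]);cv2.imwrite("pics/c2.png",np.hstack([b[:300],]) if 0 else b)
E
python3 m1.py; python3 -c "
import cv2,numpy as np
a=cv2.imread('pics/c1.png');b=cv2.imread('pics/c2.png');a=cv2.resize(a,(560,250));b=cv2.resize(b,(420,330))
o=np.zeros((590,600,3),np.uint8);o[:250,:560]=a;o[255:585,:420]=b;cv2.imwrite('pics/c3.png',o)"
```

```text
top bracket 1213 0.05903627916186579 (array([500., 147.]), array([120.2,  55.9]), 54.9)
  z>35 (array([502.7, 150.8]), array([129.8,  56. ]), 54.9)
side bracket 977 0.05968354630031989 (array([500.5, 144.6]), array([125.7,  60.4]), 55.1)
  z>35 (array([503.4, 149.2]), array([136.4,  60.5]), 54.4)
top small 440 0.03325862475722065 (array([647.1, 102.7]), array([64.5, 44.7]), 67.0)
  all (array([647.1, 103.3]), array([101.7,  45.1]), 66.9)
side small 395 0.033962541247738585 (array([647.9, 100.7]), array([68.5, 44.2]), 66.7)
  all (array([647.8, 100.1]), array([104.5,  45.6]), 66.6)
top large 614 0.04300401219960006 (array([653.7, -11.6]), array([77. , 49.1]), 52.1)
side large 630 0.0441431548838194 (array([654. , -13.9]), array([78.6, 50.2]), 51.8)
up z 0.305 3344 0.3170694483025572 (array([594.6, 351.7]), array([137.6, 150. ]), 72.2)
up z 0.004 1293 0.006712266538342521 (array([639.8, 440. ]), array([317.6, 292.3]), 89.4)
up z 0.34 2148 0.3763624278390851 (array([598.3, 362.7]), array([ 57.4, 108.1]), 71.8)
panel n [-0.27085636 -0.96261048 -0.00423134] 1265 c [0.59580012 0.36328003 0.16997149] yaw -105.71537604333999 0.001465371921784367
y ext [-0.04133732 -0.0398959   0.04594715  0.04775996] c.y 0.47513098416510074
```

View pics/c3.png

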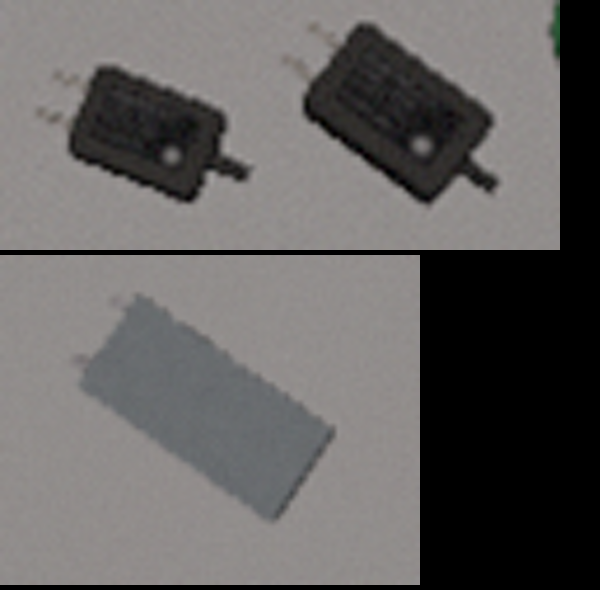

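The crop shows the small adapter on the left (measures 46 x 65 mm) and the large one on the right (50 x 77). The bracket's hooks are at its upper-left end, so its yaw is about 55°. The upright's yaw is about 72°, with the panel front centre near (0.598, 0.362).

```bash
cat >> h.py <<'E'
from scipy.spatial.transform import Rotation as Ro
def toolR(yaw,tilt,sgn=-1):
    a,t=np.radians(yaw),np.radians(tilt); z=np.array([np.sin(t)*np.cos(a),np.sin(t)*np.sin(a),-np.cos(t)]); y=sgn*np.array([-np.sin(a),np.cos(a),0])
    return np.stack([np.cross(y,z),y,z],1)
def plan(g,R,grasp=True):
    "to put grasp point (or tcp) g with tool rotation R"
    s=state(); g=np.array(g,float); p=g+(R[:,2]*.019 if grasp else 0)
    dp=p-s["ee_pos"]; rv=(Ro.from_matrix(R)*Ro.from_quat(s["orientation"]).inv()).as_rotvec()
    print("t",s["time_s"],"tcp->",p.round(4),"dp/50mm",(dp/.05).round(3),"rv/.12",(rv/.12).round(3),"F",s["ft_force"].round(1),"q",s["joint_positions"].round(2),"grip",round(s["grip_width"],3),s["gripper_force"])
def upf(x,y,z,O=(.598,.3624),yaw=72.2):
    a=np.radians(yaw); return np.array([O[0]+x*np.cos(a)-y*np.sin(a),O[1]+x*np.sin(a)+y*np.cos(a),z])
E
python3 - <<'E'
from h import *
R=toolR(55,38); print(R)
a=np.radians(55); g=np.array([.5-.005*np.cos(a),.1463-.005*np.sin(a),.048])
plan([.36,.2,.25],R); plan(g-R[:,2]*.1,R); plan(g,R)
E
```

```text
[[ 0.4519844   0.81915204  0.35312892]
 [ 0.64550062 -0.57357644  0.50432036]
 [ 0.61566148 -0.         -0.78801075]]
t 0.7 tcp-> [0.3667 0.2096 0.235 ] dp/50mm [ 2.581 -5.171  0.165] rv/.12 [  6.052   1.515 -13.683] F [-0.9 -0.3  0.2] q [ 0.95  0.34  1.52  0.    1.28 -0.15] grip 0.998 0.0
t 0.7 tcp-> [0.4685 0.1014 0.1118] dp/50mm [ 4.617 -7.336 -2.299] rv/.12 [  6.052   1.515 -13.683] F [-0.9 -0.3  0.2] q [ 0.95  0.34  1.52  0.    1.28 -0.15] grip 0.998 0.0
t 0.7 tcp-> [0.5038 0.1518 0.033 ] dp/50mm [ 5.323 -6.327 -3.875] rv/.12 [  6.052   1.515 -13.683] F [-0.9 -0.3  0.2] q [ 0.95  0.34  1.52  0.    1.28 -0.15] grip 0.998 0.0
```

Request:
play_rows(
  commands=[
    [0.26,-0.52,0.02,0.4,0.1,-0.9,1],
    [0.26,-0.52,0.02,0.4,0.1,-0.9,1],
    [0.26,-0.52,0.02,0.4,0.1,-0.9,1],
    [0.26,-0.52,0.02,0.4,0.1,-0.9,1],
    [0.26,-0.52,0.02,0.4,0.1,-0.9,1],
    [0.26,-0.52,0.02,0.4,0.1,-0.9,1],
    [0.26,-0.52,0.02,0.4,0.1,-0.9,1],
    [0.26,-0.52,0.02,0.4,0.1,-0.9,1],
    [0.26,-0.52,0.02,0.4,0.1,-0.9,1],
    [0.26,-0.52,0.02,0.4,0.1,-0.9,1],
  ],
)

```text
time_s: 1.7
ee_pos: [0.3682, 0.207, 0.2371]
orientation: [0.689, 0.686, 0.208, -0.107]
ft_force: [-0.5, -0.3, -0.3]
grip_width: 1.003
gripper_force: 0.0
```

```bash
cat > g1.py <<'E'
from h import *
R=toolR(55,38)
a=np.radians(55); g=np.array([.5-.005*np.cos(a),.1463-.005*np.sin(a),.048])
plan(g-R[:,2]*.1,R); plan(g,R)
E
python3 g1.py
```

```text
t 1.7 tcp-> [0.4685 0.1014 0.1118] dp/50mm [ 2.007 -2.113 -2.505] rv/.12 [ 2.044  0.534 -4.64 ] F [-0.5 -0.3 -0.3] q [-0.02  0.    2.02  0.53  1.04 -0.27] grip 1.003 0.0
t 1.7 tcp-> [0.5038 0.1518 0.033 ] dp/50mm [ 2.713 -1.104 -4.082] rv/.12 [ 2.044  0.534 -4.64 ] F [-0.5 -0.3 -0.3] q [-0.02  0.    2.02  0.53  1.04 -0.27] grip 1.003 0.0
```

Request:
play_rows(
  commands=[
    [0.33,-0.35,-0.42,0.34,0.09,-0.77,1],
    [0.33,-0.35,-0.42,0.34,0.09,-0.77,1],
    [0.33,-0.35,-0.42,0.34,0.09,-0.77,1],
    [0.33,-0.35,-0.42,0.34,0.09,-0.77,1],
    [0.33,-0.35,-0.42,0.34,0.09,-0.77,1],
    [0.34,-0.36,-0.41,0.34,0.09,-0.79,1],
    [0,0,0,0,0,0,1],
  ],
)

```text
time_s: 2.4
ee_pos: [0.4676, 0.1008, 0.109]
orientation: [0.839, 0.436, 0.287, -0.151]
ft_force: [0.0, -0.3, -0.1]
grip_width: 1.002
gripper_force: 0.0
```

```bash
python3 g1.py
```

```text
t 2.4 tcp-> [0.4685 0.1014 0.1118] dp/50mm [0.019 0.011 0.056] rv/.12 [ 0.002 -0.04   0.001] F [ 0.  -0.3 -0.1] q [-0.38  0.35  2.18  1.06  0.76 -0.62] grip 1.002 0.0
t 2.4 tcp-> [0.5038 0.1518 0.033 ] dp/50mm [ 0.725  1.019 -1.52 ] rv/.12 [ 0.002 -0.04   0.001] F [ 0.  -0.3 -0.1] q [-0.38  0.35  2.18  1.06  0.76 -0.62] grip 1.002 0.0
```

Request:
play_rows(
  commands=[
    [0.12,0.17,-0.25,0,0,0,1],
    [0.12,0.17,-0.25,0,0,0,1],
    [0.12,0.17,-0.25,0,0,0,1],
    [0.12,0.17,-0.25,0,0,0,1],
    [0.12,0.17,-0.25,0,0,0,1],
    [0.12,0.17,-0.25,0,0,0,1],
    [0,0,0,0,0,0,0.4],
    [0,0,0,0,0,0,0.4],
    [0,0,0,0,0,0,0.4],
    [0,0,0,0,0,0,0.4],
  ],
  newtons=45,
)

```text
time_s: 3.4
ee_pos: [0.5034, 0.1534, 0.0371]
orientation: [0.838, 0.439, 0.288, -0.15]
ft_force: [-0.6, -0.5, 0.1]
grip_width: 0.701
gripper_force: 0.0
```

```bash
python3 g1.py
```

```text
t 3.4 tcp-> [0.4685 0.1014 0.1118] dp/50mm [-0.697 -1.041  1.494] rv/.12 [ 0.014  0.004 -0.041] F [-0.6 -0.5  0.1] q [-0.21  0.56  2.15  1.37  0.62 -0.84] grip 0.701 0.0
t 3.4 tcp-> [0.5038 0.1518 0.033 ] dp/50mm [ 0.01  -0.032 -0.082] rv/.12 [ 0.014  0.004 -0.041] F [-0.6 -0.5  0.1] q [-0.21  0.56  2.15  1.37  0.62 -0.84] grip 0.701 0.0
```

Request:
play_rows(
  commands=[
    [0.0,-0.02,-0.06,0,0,0,0.4],
    [0,0,0,0,0,0,0.4],
    [0,0,0,0,0,0,0.4],
    [0,0,0,0,0,0,0.4],
    [0,0,0,0,0,0,0.4],
  ],
  newtons=45,
)

```text
time_s: 3.9
ee_pos: [0.5036, 0.1523, 0.0338]
orientation: [0.838, 0.439, 0.288, -0.15]
ft_force: [-1.6, -0.7, 5.3]
grip_width: 0.605
gripper_force: 45.0
```

```bash
cat >> h.py <<'E'
def T(R,p): M=np.eye(4);M[:3,:3]=R;M[:3,3]=p;return M
def Tyaw(p,yaw): return T(Ro.from_euler("z",yaw,degrees=True).as_matrix(),p)
def Tt(): s=state(); return T(Ro.from_quat(s["orientation"]).as_matrix(),s["ee_pos"])
def planb(TB,x,z,y=0,yaw=72.2,O=(.598,.3624)):
    W=Tyaw(upf(x,y,z,O,yaw),yaw)@np.linalg.inv(TB); plan(W[:3,3],W[:3,:3],False)
E
python3 - <<'E'
from h import *
TB=np.linalg.inv(Tt())@Tyaw([.5,.1463,0],55)
np.save("TB.npy",TB); print(TB.round(4))
planb(TB,-.14,.124); planb(TB,-.08,.12)
E
```

```text
[[ 7.884e-01  4.100e-03  6.151e-01 -2.630e-02]
 [ 4.500e-03 -1.000e+00  1.000e-03  5.000e-04]
 [ 6.151e-01  2.000e-03 -7.885e-01  2.240e-02]
 [ 0.000e+00  0.000e+00  0.000e+00  1.000e+00]]
t 3.9 tcp-> [0.5568 0.2359 0.1578] dp/50mm [1.065 1.672 2.48 ] rv/.12 [ 0.    -0.     2.502] F [-1.6 -0.7  5.3] q [-0.22  0.57  2.15  1.38  0.62 -0.86] grip 0.605 44.96480830013752
t 3.9 tcp-> [0.5752 0.293  0.1538] dp/50mm [1.432 2.814 2.4  ] rv/.12 [ 0.    -0.     2.502] F [-1.6 -0.7  5.3] q [-0.22  0.57  2.15  1.38  0.62 -0.86] grip 0.605 44.96480830013752
```

Request:
play_rows(
  commands=[
    [0,0,0.3,0,0,0,0.4],
    [0,0,0.4,0,0,0,0.4],
    [0,0,0.4,0,0,0.2,0.4],
    [0,0.1,0.4,0,0,0.4,0.4],
    [0.18,0.28,0.4,0,0,0.4,0.4],
    [0.18,0.28,0.3,0,0,0.4,0.4],
    [0.18,0.28,0.2,0,0,0.4,0.4],
    [0.18,0.28,0.1,0,0,0.4,0.4],
    [0.18,0.28,0,0,0,0.3,0.4],
    [0.16,0.17,0,0,0,0,0.4],
  ],
)

```text
time_s: 4.9
ee_pos: [0.5565, 0.2364, 0.1578]
orientation: [0.763, 0.559, 0.262, -0.192]
ft_force: [0.7, 0.1, -2.6]
grip_width: 0.605
gripper_force: 45.0
```

Run:
```python
from h import *
TB=np.load("TB.npy"); planb(TB,-.14,.124)
p,d=grab_frame("side");np.save("side1.npy",d);cv2.imwrite("pics/s1.png",p[...,::-1])
p2,d2=grab_frame("top");np.save("top1.npy",d2);cv2.imwrite("pics/t1.png",p2[...,::-1])
a=cv2.resize(p[140:290,200:340,::-1],None,fx=4,fy=4,interpolation=2); cv2.imwrite("pics/s1c.png",a)
B=Tt()@TB
print("expect B",B[:3,3],np.degrees(np.arctan2(B[1,0],B[0,0])))
for n,D in(("side",d),("top",d2)):
    P=cloud(n,D); uv=proj(n,B[:3,3]+[0,0,.06]).astype(int); print(uv)
    r=70; P=P[uv[1]-r:uv[1]+r,uv[0]-r:uv[0]+r].reshape(-1,3)
    L=(P-B[:3,3])@B[:3,:3]; k=(abs(L[:,2]-.06)<.006)&(abs(L[:,0])<.075)&(abs(L[:,1])<.04); q=L[k]
    print(n,k.sum(),cv2.minAreaRect((q[:,:2]*1000).astype(np.float32)),np.median(q[:,2]))
    A=np.c_[q[:,:2],np.ones(len(q))]; c=np.linalg.lstsq(A,q[:,2],rcond=None)[0]; print("slopes",c)
```

```text
t 4.9 tcp-> [0.5568 0.2359 0.1578] dp/50mm [ 0.006 -0.011  0.   ] rv/.12 [ 0.009 -0.014 -0.007] F [ 0.7  0.1 -2.6] q [-0.05  0.45  1.77  0.84  0.92 -0.28] grip 0.605 44.96407404541969
expect B [0.55458242 0.22978485 0.12378204] 72.2233408551293
[268 216]
side 191 ((-15.498321533203125, -16.39410400390625), (59.696205139160156, 131.38868713378906), 65.19696044921875) 0.059278734898878575
slopes [ 0.01537214 -0.00018003  0.05991874]
[274 282]
top 883 ((10.70797348022461, -1.0720977783203125), (74.98749542236328, 111.75029754638672), 79.53544616699219) 0.05910563195857321
slopes [-0.00122221  0.01082139  0.05925153]
```

View pics/s1c.png

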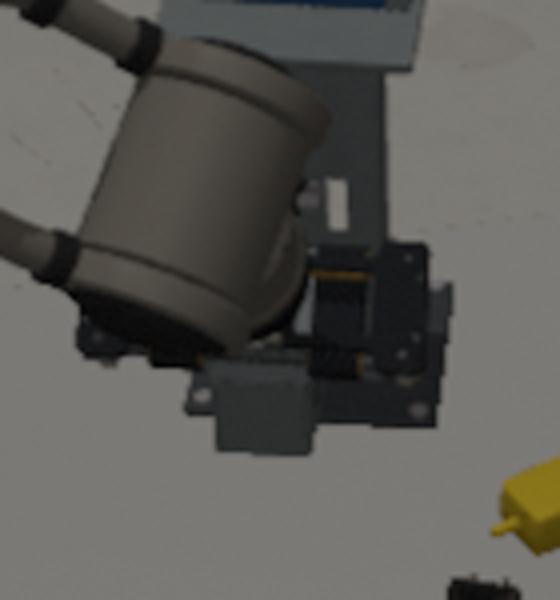

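The bracket is held level in front of the panel; the right top slot shows at about (284,191) in the full side picture. Next, the lateral offset of the slots and of the bracket.

Run:
```python
from h import *
im=cv2.imread("pics/side0.png"); g=cv2.cvtColor(im,6)
for r,z in(("top",132),("mid",78),("low",24)):
  for y in(18,-18):
    c=proj("side",[upf(0,(y+dy)/1000,(z+dz)/1000) for dy,dz in((6,0),(-6,0),(-6,42),(6,42))])
    print(r,y,"pred bbox",c.min(0).round(1),c.max(0).round(1),"c",c.mean(0).round(2))
sub=g[160:245,255:305]; m=(sub>110).astype(np.uint8)
n,l,s,ce=cv2.connectedComponentsWithStats(m)
for i in range(1,n):
    if 15<s[i,4]<400: print("blob",s[i][:2]+[255,160],s[i][2:],ce[i]+[255,160])
# panel width edges from side depth
C=cloud("side",np.load("side0.npy"));a=np.radians(72.2)
P=C[130:245,245:310].reshape(-1,3); L=np.c_[(P[:,0]-.598)*np.cos(a)+(P[:,1]-.3624)*np.sin(a),-(P[:,0]-.598)*np.sin(a)+(P[:,1]-.3624)*np.cos(a),P[:,2]]
k=(abs(L[:,0])<.008)&(L[:,2]>.05)&(L[:,2]<.27);q=L[k]
print("panel x med",np.median(q[:,0]),"y ext",np.percentile(q[:,1],[.5,99.5]),"slope x/y",np.polyfit(q[:,1],q[:,0],1))
for f,(z0,z1) in {"shelf":(.305,.33)}.items():
    k=(L[:,2]>z0)&(L[:,2]<z1);print(f,L[k][:,0].min())
TB=np.load("TB.npy");B=Tt()@TB
C=cloud("top",np.load("top1.npy")).reshape(-1,3); L=(C-B[:3,3])@B[:3,:3]
for x in range(-65,70,10):
    k=(abs(L[:,2]-.06)<.006)&(abs(L[:,0]-x/1000)<.005)&(abs(L[:,1])<.05); 
    if k.sum()>5: print(x,k.sum(),(L[k][:,1].min()*1e3).round(1),(L[k][:,1].max()*1e3).round(1))
k=(abs(L[:,2]-.06)<.006)&(abs(L[:,1])<.02)&(abs(L[:,0])<.1);print("x ext",np.percentile(L[k][:,0],[0,1,99,100]))
```

```text
top 18 pred bbox [267.  183.1] [272.5 196.6] c [269.78 189.87]
top -18 pred bbox [281.3 183.9] [286.5 197.5] c [283.95 190.71]
mid 18 pred bbox [268. 200.] [273.3 212.9] c [270.7  206.48]
mid -18 pred bbox [282.  200.9] [287.  213.8] c [284.53 207.32]
low 18 pred bbox [269.  216.1] [274.1 228.4] c [271.58 222.29]
low -18 pred bbox [282.6 217. ] [287.5 229.3] c [285.08 223.13]
blob [255 160] [ 2 10 19] [255.47368421 164.26315789]
blob [297 160] [  8  50 347] [300.99135447 184.00864553]
blob [255 171] [ 3 12 31] [255.93548387 176.58064516]
blob [255 183] [ 5 24 88] [256.52272727 195.55681818]
blob [269 185] [ 3 11 31] [269.93548387 190.29032258]
blob [283 186] [ 3 11 33] [284. 191.]
blob [269 202] [ 4  6 23] [270.56521739 204.39130435]
blob [283 203] [ 4  6 19] [284.42105263 205.31578947]
panel x med -0.00019344933972863395 y ext [-0.04560362  0.04407097] slope x/y [-0.0038787  -0.00011542]
shelf -0.08612495841796304
-15 78 -28.5 27.1
-5 64 -32.1 27.5
5 132 -44.8 40.1
15 116 -28.1 27.3
25 115 -28.4 27.1
35 120 -28.0 26.9
45 124 -28.0 27.4
55 118 -28.5 27.2
65 11 -27.7 26.4
x ext [-0.02035355 -0.01900398  0.0602033   0.06481975]
```

Request:
play_rows(
  commands=[
    [0.06,0.18,-0.03,0,0,0,0.4],
    [0.06,0.18,-0.03,0,0,0,0.4],
    [0.06,0.18,-0.03,0,0,0,0.4],
    [0.06,0.18,0,0,0,0,0.4],
    [0.06,0.18,0,0,0,0,0.4],
    [0.03,0.1,0,0,0,0,0.4],
    [0,0,0,0,0,0,0.4],
  ],
)

```text
time_s: 5.7
ee_pos: [0.5726, 0.287, 0.1538]
orientation: [0.763, 0.56, 0.262, -0.192]
ft_force: [0.2, 0.7, -3.1]
grip_width: 0.612
gripper_force: 45.0
```

```bash
cat > b.py <<'E'
from h import *
import sys
TB=np.load("TB.npy"); B=Tt()@TB; a=np.radians(72.2); d=B[:3,3]-[.598,.3624,0]; M=np.array([[np.cos(a),np.sin(a),0],[-np.sin(a),np.cos(a),0],[0,0,1]])
print("bracket in upright",(M@d*1e3).round(1),"F upright",(M@state()["ft_force"]).round(1),"rot",Ro.from_matrix(M@B[:3,:3]).as_rotvec(True).round(2))
planb(TB,float(sys.argv[1]),float(sys.argv[2]))
E
python3 b.py -.061 .119
```

```text
bracket in upright [-86.6   0.7 120. ] F upright [ 0.7 -0.  -3.1] rot [0.05 0.05 0.08]
t 5.7 tcp-> [0.581  0.3111 0.1528] dp/50mm [ 0.168  0.482 -0.019] rv/.12 [ 0.005 -0.009 -0.012] F [ 0.2  0.7 -3.1] q [ 0.05  0.5   1.71  0.85  0.88 -0.19] grip 0.612 44.964924082159996
```

Request:
play_rows(
  commands=[
    [0.03,0.09,0,0,0,0,0.4],
    [0.03,0.09,-0.02,0,0,0,0.4],
    [0.03,0.09,0,0,0,0,0.4],
    [0.03,0.09,0,0,0,0,0.4],
    [0.03,0.07,0,0,0,0,0.4],
    [0.02,0.05,0,0,0,0,0.4],
    [0,0,0,0,0,0,0.4],
  ],
)

```text
time_s: 6.4
ee_pos: [0.5812, 0.3105, 0.1527]
orientation: [0.763, 0.559, 0.262, -0.192]
ft_force: [0.1, -0.5, -3.2]
grip_width: 0.604
gripper_force: 45.0
```

```bash
python3 b.py -.061 .119
```

```text
bracket in upright [-61.6  -0.4 118.9] F upright [-0.4 -0.3 -3.2] rot [0.05 0.05 0.04]
t 6.4 tcp-> [0.581  0.3111 0.1528] dp/50mm [-0.004  0.013  0.002] rv/.12 [ 0.005 -0.009 -0.005] F [ 0.1 -0.5 -3.2] q [ 0.09  0.52  1.68  0.85  0.86 -0.15] grip 0.604 44.96482975780964
```

Request:
play_rows(
  commands=[
    [0.006,0.02,0,0,0,0,0.4],
    [0.006,0.02,0,0,0,0,0.4],
    [0,0,0,0,0,0,0.4],
    [0,0,0,0,0,0,0.4],
  ],
)

```text
time_s: 6.8
ee_pos: [0.5818, 0.3121, 0.1528]
orientation: [0.763, 0.559, 0.262, -0.192]
ft_force: [-1.0, 0.1, -1.6]
grip_width: 0.605
gripper_force: 45.0
```

```bash
python3 b.py -.061 .119
```

```text
bracket in upright [-59.9  -0.4 118.9] F upright [-0.2  1.  -1.6] rot [0.05 0.05 0.01]
t 6.8 tcp-> [0.581  0.3111 0.1528] dp/50mm [-0.016 -0.019  0.001] rv/.12 [ 0.005 -0.01  -0.002] F [-1.   0.1 -1.6] q [ 0.09  0.52  1.67  0.84  0.86 -0.14] grip 0.605 44.964966773986816
```

Request:
play_rows(
  commands=[
    [0.006,0.02,0,0,0,0,0.4],
    [0,0,0,0,0,0,0.4],
    [0,0,0,0,0,0,0.4],
  ],
)

```text
time_s: 7.1
ee_pos: [0.5819, 0.3121, 0.1524]
orientation: [0.763, 0.559, 0.261, -0.191]
ft_force: [-3.4, -7.8, -1.0]
grip_width: 0.608
gripper_force: 45.0
```

```bash
python3 b.py -.061 .119
```

```text
bracket in upright [-59.9  -0.5 118.6] F upright [-8.5  0.8 -1. ] rot [0.05 0.14 0.  ]
t 7.1 tcp-> [0.581  0.3111 0.1528] dp/50mm [-0.017 -0.019  0.009] rv/.12 [ 0.018 -0.013 -0.001] F [-3.4 -7.8 -1. ] q [ 0.09  0.52  1.67  0.84  0.86 -0.14] grip 0.608 44.96210753917694
```

Request:
play_rows(
  commands=[
    [-0.003,-0.01,-0.05,0,0,0,0.4],
    [0,0,-0.05,0,0,0,0.4],
    [0,0,-0.05,0,0,0,0.4],
    [0,0,-0.05,0,0,0,0.4],
    [0,0,-0.05,0,0,0,0.4],
    [0,0,0,0,0,0,0.4],
  ],
)

```text
time_s: 7.7
ee_pos: [0.5819, 0.3121, 0.1396]
orientation: [0.763, 0.559, 0.262, -0.192]
ft_force: [-1.4, -4.8, -2.5]
grip_width: 0.603
gripper_force: 45.0
```

```bash
python3 b.py -.060 .105
```

```text
bracket in upright [-59.9  -0.5 105.8] F upright [-5.  -0.1 -2.5] rot [ 0.07  0.11 -0.01]
t 7.7 tcp-> [0.5813 0.3121 0.1388] dp/50mm [-0.011 -0.    -0.015] rv/.12 [ 0.012 -0.015  0.001] F [-1.4 -4.8 -2.5] q [ 0.09  0.54  1.69  0.86  0.84 -0.17] grip 0.603 44.96473900973797
```

Request:
play_rows(
  commands=[
    [0,0,-0.03,0,0,0,0.4],
    [0,0,-0.02,0,0,0,0.4],
    [0,0,0,0,0,0,0.4],
  ],
)

```text
time_s: 8.0
ee_pos: [0.5822, 0.3119, 0.1385]
orientation: [0.763, 0.559, 0.262, -0.192]
ft_force: [-4.7, -9.0, 4.7]
grip_width: 0.607
gripper_force: 45.0
```

Request:
play_rows(
  commands=[
    [0,0,0,0,0,0,0.9],
    [0,0,0,0,0,0,0.9],
    [0,0,0,0,0,0,0.9],
    [0,0,0,0,0,0,0.9],
    [-0.06,-0.18,0.24,0,0,0,0.9],
    [-0.06,-0.18,0.24,0,0,0,0.9],
    [-0.06,-0.18,0.24,0,0,0,0.9],
    [-0.06,-0.18,0.24,0,0,0,0.2],
    [0,0,0,0,0,0,0],
    [0,0,0,0,0,0,0],
  ],
)

```text
time_s: 9.0
ee_pos: [0.5701, 0.2762, 0.1864]
orientation: [0.763, 0.559, 0.262, -0.192]
ft_force: [-0.3, -0.2, -0.6]
grip_width: 0.689
gripper_force: 0.0
```

Run:
```python
from h import *
R=toolR(72.2,40)
plan(upf(-.025,0,.185),R,False)
plan(upf(-.025,0,.165),R,False)
p,d=grab_frame("top");np.save("top2.npy",d)
B=Tyaw(upf(-.06,0,.105),72.2)
C=cloud("top",d).reshape(-1,3); L=(C-B[:3,3])@B[:3,:3]
for x in range(-75,20,10):
    k=(abs(L[:,2]-.06)<.012)&(abs(L[:,0]-x/1000)<.005)&(abs(L[:,1])<.032)
    if k.sum()>5: print(x,k.sum(),(np.median(L[k],0)*1e3).round(1),(L[k][:,1].min()*1e3).round(1),(L[k][:,1].max()*1e3).round(1))
p,d=grab_frame("side");cv2.imwrite("pics/s2.png",cv2.resize(p[140:290,200:340,::-1],None,fx=4,fy=4,interpolation=2))
```

```text
t 9.0 tcp-> [0.5904 0.3386 0.185 ] dp/50mm [ 0.405  1.248 -0.028] rv/.12 [ 0.291 -0.083 -0.033] F [-0.3 -0.2 -0.6] q [ 0.03  0.44  1.69  0.81  0.94 -0.14] grip 0.689 0.0
t 9.0 tcp-> [0.5904 0.3386 0.165 ] dp/50mm [ 0.405  1.248 -0.428] rv/.12 [ 0.291 -0.083 -0.033] F [-0.3 -0.2 -0.6] q [ 0.03  0.44  1.69  0.81  0.94 -0.14] grip 0.689 0.0
-45 28 [-41.7   5.3  49.7] -28.5 22.8
-35 22 [-38.5  -4.1  50.2] -25.0 25.5
-25 76 [-23.7   0.1  50.9] -28.0 26.6
-15 100 [-15.   -0.5  51.1] -28.3 27.1
-5 107 [-5.1  0.1 51.6] -28.6 27.0
5 111 [ 4.9 -0.8 52.5] -27.1 26.9
15 117 [14.9 -0.3 52.9] -28.1 27.4
```

View pics/s2.png

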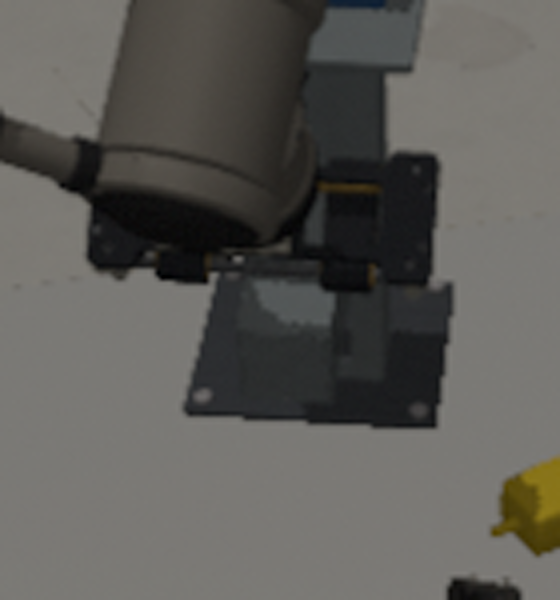

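The bracket is hooked on and resting on the catch, leaning about 3° outward. Next I'll close the fingers and press near the panel.

Request:
play_rows(
  commands=[
    [0,0,0.1,0.1,-0.03,0,0],
    [0,0,0.1,0.1,-0.03,0,0],
    [0,0,0,0.1,-0.03,0,0],
    [0.1,0.3,0,0,0,0,0],
    [0.1,0.3,0,0,0,0,0],
    [0.1,0.3,0,0,0,0,0],
    [0.1,0.3,0,0,0,0,0],
    [0.03,0.1,0,0,0,0,0],
    [0,0,-0.2,0,0,0,0],
    [0,0,0,0,0,0,0],
  ],
)

```text
time_s: 10.1
ee_pos: [0.5904, 0.3416, 0.1837]
orientation: [0.758, 0.555, 0.275, -0.203]
ft_force: [-0.1, 0.5, 0.5]
grip_width: 0.009
gripper_force: 0.0
```

Run:
```python
from h import *
R=toolR(72.2,40)
plan(upf(-.02,0,.164),R,False); plan(upf(-.02,0,.156),R,False)
```

```text
t 10.1 tcp-> [0.5919 0.3434 0.164 ] dp/50mm [ 0.03   0.036 -0.394] rv/.12 [-0.002 -0.026 -0.045] F [-0.1  0.5  0.5] q [ 0.13  0.51  1.62  0.85  0.89 -0.08] grip 0.009 0.0
t 10.1 tcp-> [0.5919 0.3434 0.156 ] dp/50mm [ 0.03   0.036 -0.554] rv/.12 [-0.002 -0.026 -0.045] F [-0.1  0.5  0.5] q [ 0.13  0.51  1.62  0.85  0.89 -0.08] grip 0.009 0.0
```

Request:
play_rows(
  commands=[
    [0.02,0.03,-0.1,0,0,0,0],
    [0,0,-0.1,0,0,0,0],
    [0,0,-0.1,0,0,0,0],
    [0,0,-0.06,0,0,0,0],
    [0,0,0,0,0,0,0],
  ],
)

```text
time_s: 10.6
ee_pos: [0.5924, 0.3429, 0.1673]
orientation: [0.758, 0.555, 0.276, -0.203]
ft_force: [0.2, 0.7, -0.3]
grip_width: 0.005
gripper_force: 0.1
```

Request:
play_rows(
  commands=[
    [0,0,-0.06,0,0,0,0],
    [0,0,-0.06,0,0,0,0],
    [0,0,0,0,0,0,0],
  ],
)

```text
time_s: 10.9
ee_pos: [0.5935, 0.343, 0.164]
orientation: [0.757, 0.555, 0.278, -0.202]
ft_force: [-3.5, -5.3, 9.6]
grip_width: 0.006
gripper_force: 4.9
```

Request:
play_rows(
  commands=[
    [0,0,-0.05,0,0,0,0],
    [0,0,-0.05,0,0,0,0],
    [0,0,0,0,0,0,0],
  ],
)

```text
time_s: 11.2
ee_pos: [0.5927, 0.3431, 0.1572]
orientation: [0.758, 0.555, 0.277, -0.202]
ft_force: [0.7, 0.2, -0.4]
grip_width: 0.005
gripper_force: 0.0
```

Request:
play_rows(
  commands=[
    [0,0,-0.05,0,0,0,0],
    [0,0,-0.05,0,0,0,0],
    [0,0,0,0,0,0,0],
  ],
)

```text
time_s: 11.5
ee_pos: [0.593, 0.3433, 0.154]
orientation: [0.757, 0.555, 0.278, -0.203]
ft_force: [-5.8, -5.9, 14.6]
grip_width: 0.005
gripper_force: 7.2
```

Request:
play_rows(
  commands=[
    [0,0,-0.05,0,0,0,0],
    [0,0,0,0,0,0,0],
    [0,0,0.2,0,0,0,0],
    [-0.06,-0.18,0.4,0,0,0,0],
    [-0.18,-0.6,0.3,0,0,0,0],
    [-0.18,-0.6,0.3,0,0,0,0],
    [-0.18,-0.6,0.3,0,0,0,0.5],
    [-0.18,-0.6,0.3,0,0,0,0.9],
    [0,-0.8,0.3,0,0,0,1],
    [0,-0.8,0,0,0,0,1],
  ],
)

```text
time_s: 12.5
ee_pos: [0.5536, 0.133, 0.2561]
orientation: [0.757, 0.556, 0.277, -0.201]
ft_force: [0.8, -0.0, 0.0]
grip_width: 0.301
gripper_force: 0.0
```

Run:
```python
from h import *
p,d=grab_frame("top")
B=Tyaw(upf(-.06,0,.09),72.2)
C=cloud("top",d).reshape(-1,3); L=(C-B[:3,3])@B[:3,:3]
for x in range(-55,20,10):
    k=(abs(L[:,2]-.06)<.015)&(abs(L[:,0]-x/1000)<.005)&(abs(L[:,1])<.032)
    if k.sum()>5: print(x,k.sum(),(np.median(L[k],0)*1e3).round(1),(L[k][:,1].min()*1e3).round(1),(L[k][:,1].max()*1e3).round(1))
p,d=grab_frame("side");c=p[150:250,230:330,::-1]; cv2.imwrite("pics/s3.png",cv2.resize(c,None,fx=6,fy=6,interpolation=2))
C=cloud("side",d).reshape(-1,3); L=(C-B[:3,3])@B[:3,:3]
for x in range(-55,65,10):
    k=(abs(L[:,2]-.06)<.015)&(abs(L[:,0]-x/1000)<.005)&(abs(L[:,1])<.02)
    if k.sum()>5: print("side",x,k.sum(),(np.median(L[k],0)*1e3).round(1))
print(proj("side",[upf(-.006,0,.15),upf(0,0,.162)]))
R=toolR(157,0); plan([.6475,.102,.12],R,False); plan([.6475,.102,.12],toolR(157,0,1),False)
```

```text
-55 116 [-54.8  -1.   53.2] -28.5 26.5
-45 110 [-44.9  -0.8  54.1] -28.8 26.4
-35 116 [-35.   -1.9  55. ] -29.2 26.8
-25 109 [-24.9   0.2  55.6] -28.5 26.7
-15 111 [-14.9  -1.2  55.6] -28.9 26.6
-5 109 [-5.  -0.9 55.7] -29.0 26.3
5 117 [ 4.9 -1.8 56.6] -29.2 26.2
15 112 [15.3 -1.3 56.5] -28.6 26.7
side 55 6 [ 53.7 -16.4  59.9]
[[276.59232677 192.75772652]
 [276.73412759 187.50548022]]
t 12.6 tcp-> [0.6475 0.102  0.12  ] dp/50mm [ 1.861 -0.56  -2.682] rv/.12 [-5.786 -2.641 11.79 ] F [ 1.5  0.  -0.9] q [-0.29  0.33  1.67  0.75  1.22 -0.27] grip 0.392 0.0
t 12.6 tcp-> [0.6475 0.102  0.12  ] dp/50mm [ 1.861 -0.56  -2.682] rv/.12 [ -2.704   5.925 -13.225] F [ 1.5  0.  -0.9] q [-0.29  0.33  1.67  0.75  1.22 -0.27] grip 0.392 0.0
```

View pics/s3.png

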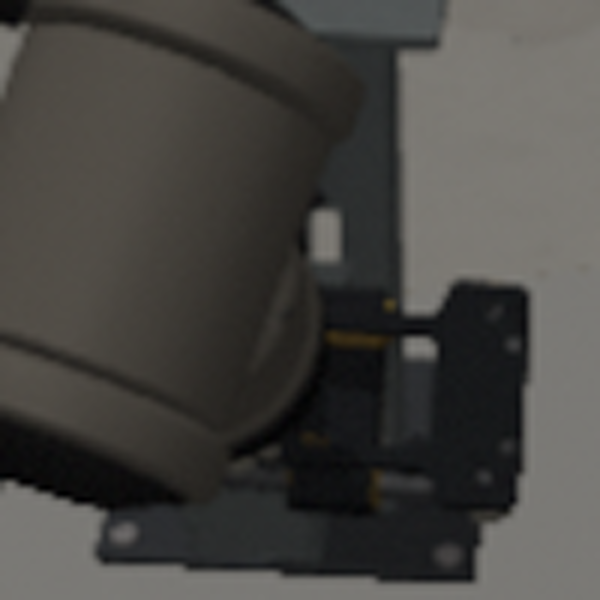

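The bracket is down. It leans about 2.7°, which matches the hook play, and the arm hides the catch for now, so I'll check it once the arm has moved. The small adapter gets a tilted grasp, since it goes under the shelf.

```bash
cat > g2.py <<'E'
from h import *
R=toolR(67,38); a=np.radians(67); g=np.array([.6474+.01*np.cos(a),.102+.01*np.sin(a),.027])
plan(g-R[:,2]*.1,R); plan(g,R)
E
python3 g2.py
```

```text
t 12.6 tcp-> [0.6318 0.0653 0.0908] dp/50mm [ 1.547 -1.294 -3.266] rv/.12 [-0.267  0.106 -0.754] F [ 1.5  0.  -0.9] q [-0.29  0.33  1.67  0.75  1.22 -0.27] grip 0.392 0.0
t 12.6 tcp-> [0.6559 0.122  0.012 ] dp/50mm [ 2.028 -0.16  -4.842] rv/.12 [-0.267  0.106 -0.754] F [ 1.5  0.  -0.9] q [-0.29  0.33  1.67  0.75  1.22 -0.27] grip 0.392 0.0
```

Request:
play_rows(
  commands=[
    [0.2,-0.16,-0.3,-0.03,0.01,-0.09,1],
    [0.2,-0.16,-0.4,-0.03,0.01,-0.09,1],
    [0.2,-0.16,-0.4,-0.03,0.01,-0.09,1],
    [0.2,-0.16,-0.4,-0.03,0.01,-0.09,1],
    [0.2,-0.16,-0.4,-0.03,0.01,-0.09,1],
    [0.2,-0.16,-0.4,-0.03,0.01,-0.09,1],
    [0.2,-0.16,-0.4,-0.03,0.01,-0.09,1],
    [0.15,-0.16,-0.4,-0.03,0.02,-0.09,1],
    [0,0,-0.17,-0.03,0.02,-0.04,1],
    [0,0,0,0,0,0,1],
  ],
)

```text
time_s: 13.6
ee_pos: [0.6297, 0.0713, 0.0892]
orientation: [0.788, 0.523, 0.27, -0.183]
ft_force: [-0.3, 0.6, 0.1]
grip_width: 0.998
gripper_force: 0.0
```

```bash
python3 g2.py
python3 - <<'E'
from h import *
p,d=grab_frame("side");c=p[150:330,220:400,::-1]; cv2.imwrite("pics/s4.png",cv2.resize(np.clip(c.astype(float)*1.6,0,255).astype(np.uint8),(600,600),interpolation=2))
B=Tyaw(upf(-.06,0,.09),72.2)
C=cloud("side",d).reshape(-1,3); L=(C-B[:3,3])@B[:3,:3]
for x in range(-55,65,10):
    k=(abs(L[:,2]-.06)<.015)&(abs(L[:,0]-x/1000)<.005)&(abs(L[:,1])<.02)
    if k.sum()>5: print("side",x,k.sum(),(np.median(L[k],0)*1e3).round(1))
k=(abs(L[:,1])<.004)&(L[:,2]>.05)&(L[:,2]<.1)&(L[:,0]>.03)&(L[:,0]<.075)
q=L[k];print((q[np.argsort(q[:,2])]*1e3).round(1).tolist())
E
```

```text
t 13.6 tcp-> [0.6318 0.0653 0.0908] dp/50mm [ 0.042 -0.12   0.033] rv/.12 [-0.022 -0.04  -0.043] F [-0.3  0.6  0.1] q [-0.33  0.65  1.64  0.83  0.99 -0.45] grip 0.998 0.0
t 13.6 tcp-> [0.6559 0.122  0.012 ] dp/50mm [ 0.523  1.013 -1.543] rv/.12 [-0.022 -0.04  -0.043] F [-0.3  0.6  0.1] q [-0.33  0.65  1.64  0.83  0.99 -0.45] grip 0.998 0.0
side -55 15 [-57.3   9.   52. ]
side -15 14 [-13.3 -13.6  56.6]
side -5 23 [-3.5 -9.4 57.5]
side 5 40 [ 5.4 -2.3 57.3]
side 15 42 [14.9  2.  57.4]
side 25 38 [24.3 -1.  58. ]
side 35 48 [34.9 -0.8 58.9]
side 45 43 [44.6 -0.1 59.3]
side 55 59 [56.1 -1.4 61.2]
[[31.6, -3.8, 54.9], [38.0, 2.0, 55.7], [50.3, -3.9, 56.1], [62.2, -2.4, 56.3], [37.4, -3.1, 56.5], [61.2, 2.6, 56.7], [44.6, 2.9, 56.8], [36.8, -0.7, 56.8], [32.4, -1.3, 57.2], [32.0, 1.2, 57.3], [39.8, 2.2, 57.4], [47.4, -1.8, 58.2], [42.4, -2.5, 58.9], [41.8, -0.1, 59.2], [57.9, -0.5, 59.4], [49.5, 0.9, 59.4], [53.7, -3.6, 59.7], [48.6, 3.3, 60.0], [52.8, 1.3, 60.0], [36.8, -3.3, 60.2], [44.3, 0.2, 60.4], [36.2, -0.9, 60.5], [51.8, -1.4, 61.0], [42.3, 2.4, 61.8], [45.6, -2.2, 62.7], [59.6, 2.1, 64.2], [55.2, -3.6, 64.9], [54.4, -1.2, 65.3], [52.9, 1.1, 66.4], [61.2, -2.8, 66.5], [63.7, -2.6, 67.8], [54.6, -3.8, 68.5], [61.5, 2.2, 69.1], [56.5, 1.5, 69.9], [51.8, 3.4, 70.2], [51.6, -1.7, 70.7], [54.4, -1.4, 71.7], [58.4, -0.9, 71.7], [55.9, 3.8, 73.3], [59.9, 1.8, 73.6], [59.8, -0.8, 73.8], [58.9, -3.4, 74.7], [59.2, -3.5, 77.6], [58.3, 3.9, 77.7], [56.5, 1.1, 79.3], [56.7, -1.4, 79.3], [59.8, 1.5, 79.9], [58.4, -1.2, 81.1], [57.3, 3.7, 81.6], [61.1, -0.9, 82.2], [57.9, 1.1, 84.5], [64.2, 1.9, 85.9], [59.8, 1.3, 86.1], [58.1, -1.5, 87.6], [58.2, -4.0, 87.7], [58.5, -1.5, 90.4], [61.0, -1.2, 91.6], [60.5, 3.7, 91.6], [58.8, 0.9, 93.1], [63.1, -3.5, 93.3], [60.7, 1.1, 94.8], [59.4, 3.4, 95.6], [67.2, 1.9, 96.0], [59.0, -1.7, 96.2], [62.2, 3.7, 96.5], [61.2, -1.4, 97.6], [60.6, 1.0, 97.9], [60.9, -4.0, 98.1], [62.3, 3.6, 99.6]]
```

View pics/s4.png

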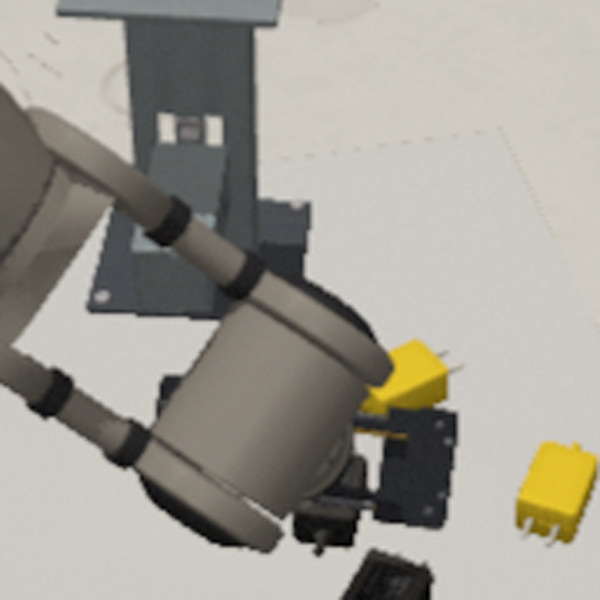

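The picture shows the bracket home with the catch out above its top (crop (190,130); the depth there is about 6 mm proud at z 155–162). Now the small adapter.

Request:
play_rows(
  commands=[
    [0.04,-0.12,0.03,-0.02,-0.04,-0.04,1],
    [0.08,0.19,-0.26,0,0,0,1],
    [0.08,0.19,-0.26,0,0,0,1],
    [0.08,0.19,-0.26,0,0,0,1],
    [0.08,0.19,-0.26,0,0,0,1],
    [0.08,0.19,-0.26,0,0,0,1],
    [0.08,0.18,-0.22,0,0,0,1],
    [0,0,0,0,0,0,1],
  ],
)

```text
time_s: 14.45
ee_pos: [0.656, 0.1225, 0.014]
orientation: [0.788, 0.522, 0.272, -0.18]
ft_force: [-0.0, 0.2, 0.9]
grip_width: 1.004
gripper_force: 0.0
```

```bash
python3 g2.py
```

```text
t 14.45 tcp-> [0.6318 0.0653 0.0908] dp/50mm [-0.483 -1.144  1.536] rv/.12 [ 0.002  0.004 -0.011] F [-0.   0.2  0.9] q [-0.23  0.79  1.62  0.94  0.85 -0.52] grip 1.004 0.0
t 14.45 tcp-> [0.6559 0.122  0.012 ] dp/50mm [-0.002 -0.01  -0.04 ] rv/.12 [ 0.002  0.004 -0.011] F [-0.   0.2  0.9] q [-0.23  0.79  1.62  0.94  0.85 -0.52] grip 1.004 0.0
```

Good: z is 2 mm high, which is fine. Close the gripper.

Request:
play_rows(
  commands=[
    [0,0,-0.02,0,0,0,0.3],
    [0,0,0,0,0,0,0.3],
    [0,0,0,0,0,0,0.3],
    [0,0,0,0,0,0,0.3],
    [0,0,0,0,0,0,0.3],
    [0,0,0,0,0,0,0.3],
    [0,0,0,0,0,0,0.3],
    [0,0,0,0,0,0,0.3],
    [0,0,0,0,0,0,0.3],
  ],
  newtons=35,
)

```text
time_s: 15.35
ee_pos: [0.6567, 0.1207, 0.0155]
orientation: [0.788, 0.522, 0.273, -0.179]
ft_force: [-3.5, -1.1, 4.9]
grip_width: 0.498
gripper_force: 35.0
```

Run:
```python
from h import *
TB=np.linalg.inv(Tt())@Tyaw([.6474,.102,0],67)
np.save("TA.npy",TB); print(TB.round(4))
planb(TB,-.19,.17,0); planb(TB,-.063,.165,-.0005)
```

```text
[[ 7.875e-01  1.900e-03  6.163e-01 -2.600e-02]
 [-2.000e-04 -1.000e+00  3.400e-03 -1.300e-03]
 [ 6.163e-01 -2.800e-03 -7.875e-01 -7.000e-04]
 [ 0.000e+00  0.000e+00  0.000e+00  1.000e+00]]
t 15.35 tcp-> [0.5475 0.201  0.1855] dp/50mm [-2.184  1.605  3.4  ] rv/.12 [ 0.    -0.     0.756] F [-3.5 -1.1  4.9] q [-0.23  0.79  1.62  0.94  0.85 -0.52] grip 0.498 34.96546447277069
t 15.35 tcp-> [0.5868 0.3218 0.1805] dp/50mm [-1.398  4.021  3.3  ] rv/.12 [ 0.    -0.     0.756] F [-3.5 -1.1  4.9] q [-0.23  0.79  1.62  0.94  0.85 -0.52] grip 0.498 34.96546447277069
```

Request:
play_rows(
  commands=[
    [0,0,0.3,0,0,0,0.3],
    [0,0,0.5,0,0,0,0.3],
    [-0.1,0,0.6,0,0,0.1,0.3],
    [-0.2,0,0.6,0,0,0.1,0.3],
    [-0.35,0.1,0.6,0,0,0.1,0.3],
    [-0.4,0.3,0.4,0,0,0.1,0.3],
    [-0.4,0.4,0.4,0,0,0.1,0.3],
    [-0.4,0.4,0,0,0,0.1,0.3],
    [-0.33,0.4,0,0,0,0.15,0.3],
    [0,0,0,0,0,0,0.3],
  ],
)

```text
time_s: 16.35
ee_pos: [0.5455, 0.2026, 0.186]
orientation: [0.763, 0.558, 0.264, -0.191]
ft_force: [0.7, -0.7, -1.5]
grip_width: 0.499
gripper_force: 34.9
```

```bash
cat > a.py <<'E'
from h import *
import sys
TB=np.load("TA.npy"); B=Tt()@TB; a=np.radians(72.2); M=np.array([[np.cos(a),np.sin(a),0],[-np.sin(a),np.cos(a),0],[0,0,1]])
print("adapter in upright",(M@(B[:3,3]-[.598,.3624,0])*1e3).round(1),"F",(M@state()["ft_force"]).round(1),"rot",Ro.from_matrix(M@B[:3,:3]).as_rotvec(True).round(2))
planb(TB,float(sys.argv[1]),float(sys.argv[2]))
if len(sys.argv)>3:
  for n in("top","side"):
    p,d=grab_frame(n); C=cloud(n,d).reshape(-1,3); L=(C-B[:3,3])@B[:3,:3]
    k=(L[:,2]>.028)&(L[:,2]<.04)&(abs(L[:,0])<.045)&(abs(L[:,1])<.03)
    for x in range(-35,40,5):
        j=k&(abs(L[:,0]-x/1000)<.0025)
        if j.sum()>4:print(n,x,j.sum(),(L[j][:,1].min()*1e3).round(1),(L[j][:,1].max()*1e3).round(1),(np.median(L[j][:,2])*1e3).round(1))
    cv2.imwrite(f"pics/a_{sys.argv[3]}_{n}.png",p[...,::-1])
E
python3 a.py -.063 .165 1
```

```text
adapter in upright [-189.1    2.3  170.6] F [-0.4 -0.9 -1.5] rot [0.02 0.03 0.12]
t 16.35 tcp-> [0.5863 0.3219 0.1805] dp/50mm [ 0.816  2.386 -0.111] rv/.12 [ 0.004 -0.004 -0.018] F [ 0.7 -0.7 -1.5] q [-0.12  0.39  1.78  0.8   1.   -0.28] grip 0.499 34.9482786655426
top -5 52 -24.1 20.9 33.0
top 0 15 -23.3 20.2 32.6
top 10 49 -24.2 19.9 33.2
top 15 56 -28.6 28.3 33.3
top 20 64 -29.7 29.5 33.0
top 25 53 -29.2 28.2 32.6
top 30 49 -22.8 19.5 32.7
top 35 6 -6.2 13.5 31.1
side -35 29 -22.7 16.9 31.7
side -30 38 -22.4 17.5 33.2
side -25 10 -17.5 11.3 32.9
```

Request:
play_rows(
  commands=[
    [0.1,0.25,-0.06,0,0,-0.02,0.3],
    [0.1,0.3,-0.06,0,0,0,0.3],
    [0.1,0.3,-0.06,0,0,0,0.3],
    [0.1,0.3,-0.03,0,0,0,0.3],
    [0.1,0.3,0,0,0,0,0.3],
    [0.1,0.3,0,0,0,0,0.3],
    [0.1,0.3,0,0,0,0,0.3],
    [0.1,0.3,0,0,0,0,0.3],
    [0,0.04,0,0,0,0,0.3],
    [0,0,0,0,0,0,0.3],
  ],
)

```text
time_s: 17.45
ee_pos: [0.5877, 0.3208, 0.1745]
orientation: [0.764, 0.557, 0.264, -0.19]
ft_force: [0.5, -0.6, -2.0]
grip_width: 0.497
gripper_force: 34.9
```

```bash
python3 a.py -.063 .151
```

```text
adapter in upright [-63.7  -1.6 159.1] F [-0.4 -0.7 -2. ] rot [-0.01  0.03 -0.14]
t 17.45 tcp-> [0.5863 0.3219 0.1665] dp/50mm [-0.027  0.023 -0.161] rv/.12 [0.005 0.    0.02 ] F [ 0.5 -0.6 -2. ] q [ 0.11  0.5   1.64  0.81  0.88 -0.08] grip 0.497 34.948219656944275
```

Request:
play_rows(
  commands=[
    [-0.05,0.015,-0.04,0,0,0.02,0.3],
    [0,0,-0.04,0,0,0,0.3],
    [0,0,-0.04,0,0,0,0.3],
    [0,0,-0.02,0,0,0,0.3],
    [0,0,0,0,0,0,0.3],
  ],
)

```text
time_s: 17.95
ee_pos: [0.5854, 0.3206, 0.1675]
orientation: [0.764, 0.557, 0.264, -0.19]
ft_force: [-0.7, -0.8, -2.1]
grip_width: 0.499
gripper_force: 34.9
```

```bash
python3 a.py -.063 .150
```

```text
adapter in upright [-64.5   0.5 152. ] F [-1.   0.4 -2.1] rot [-0.    0.03 -0.08]
t 17.95 tcp-> [0.5863 0.3219 0.1655] dp/50mm [ 0.018  0.026 -0.041] rv/.12 [ 0.004 -0.001  0.012] F [-0.7 -0.8 -2.1] q [ 0.11  0.5   1.65  0.83  0.87 -0.09] grip 0.499 34.9482125043869
```

Request:
play_rows(
  commands=[
    [0,0,0,0.18,-0.06,0,0.3],
    [0,0,0,0.18,-0.06,0,0.3],
    [0,0,-0.03,0,0,0,0.3],
    [0,0,-0.02,0,0,0,0.3],
    [0,0,0,0,0,0,0.3],
  ],
)

```text
time_s: 18.45
ee_pos: [0.5855, 0.3209, 0.1652]
orientation: [0.758, 0.553, 0.282, -0.203]
ft_force: [-0.8, 0.2, -3.0]
grip_width: 0.498
gripper_force: 34.9
```

```bash
python3 a.py -.063 .148
```

```text
adapter in upright [-63.5   0.5 148.8] F [-0.1  0.8 -3. ] rot [-0.05 -2.57 -0.06]
t 18.45 tcp-> [0.5863 0.3219 0.1635] dp/50mm [ 0.017  0.02  -0.034] rv/.12 [-0.353  0.121  0.009] F [-0.8  0.2 -3. ] q [ 0.09  0.51  1.68  0.91  0.86 -0.18] grip 0.498 34.94847357273102
```

Request:
play_rows(
  commands=[
    [0,0,-0.03,0,0,0,0.3],
    [0,0,-0.01,0,0,0,0.3],
    [0,0,0,0,0,0,0.3],
  ],
)

```text
time_s: 18.75
ee_pos: [0.5856, 0.321, 0.1635]
orientation: [0.758, 0.553, 0.282, -0.203]
ft_force: [0.3, -0.2, -0.3]
grip_width: 0.5
gripper_force: 35.0
```

Contact: the weight has come off the wrist. Release and back off along the tool axis.

Request:
play_rows(
  commands=[
    [0,0,-0.01,0,0,0,0.3],
    [0,0,0,0,0,0,0.8],
    [0,0,0,0,0,0,0.8],
    [0,0,0,0,0,0,0.8],
    [0,0,0,0,0,0,0.8],
    [-0.06,-0.18,0.22,0,0,0,0.8],
    [-0.06,-0.18,0.22,0,0,0,0.8],
    [-0.06,-0.18,0.22,0,0,0,0.8],
    [-0.1,-0.36,0.3,0,0,0,0.8],
    [-0.12,-0.5,0.3,0,0,0,0.8],
  ],
)

```text
time_s: 19.75
ee_pos: [0.5649, 0.2501, 0.2274]
orientation: [0.757, 0.553, 0.282, -0.203]
ft_force: [-0.1, -0.5, 0.4]
grip_width: 0.797
gripper_force: 0.0
```

Request:
play_rows(
  commands=[
    [-0.3,-0.8,0.1,0,0,0,0.8],
    [-0.4,-0.8,0,0,0,0,0.8],
    [-0.4,-0.8,0,0,0,0,0.8],
    [-0.4,-0.8,0,0,0,0,0.8],
    [-0.4,-0.8,0,0,0,0,0.8],
    [0,-0.6,0,0,0,0,0.8],
    [0,0,0,0,0,0,0.8],
  ],
)

```text
time_s: 20.45
ee_pos: [0.4709, 0.0168, 0.2317]
orientation: [0.759, 0.551, 0.283, -0.2]
ft_force: [-0.0, 0.7, -0.1]
grip_width: 0.802
gripper_force: 0.0
```

Run:
```python
from h import *
print(state()["ft_force"],state()["ee_pos"])
p,d=grab_frame("side");c=p[140:340,220:400,::-1]; cv2.imwrite("pics/s9.png",cv2.resize(np.clip(c.astype(float)*1.6,0,255).astype(np.uint8),(540,600),interpolation=2))
a=np.radians(72.2); M=np.array([[np.cos(a),np.sin(a),0],[-np.sin(a),np.cos(a),0],[0,0,1]])
L=(cloud("side",d).reshape(-1,3)-[.598,.3624,0])@M.T
k=(L[:,2]>.172)&(L[:,2]<.195)&(L[:,0]<-.015)&(L[:,0]>-.13)&(abs(L[:,1])<.05)
print(k.sum(),cv2.minAreaRect((L[k][:,:2]*1e3).astype(np.float32)),np.median(L[k][:,2]))
```

```text
[-0.00743712  0.74122946 -0.07640826] [0.47090092 0.01679108 0.23169556]
365 ((-67.3569107055664, -1.8940162658691406), (69.43254089355469, 45.23762512207031), 0.5668495297431946) 0.1803399041218435
```

View pics/s9.png

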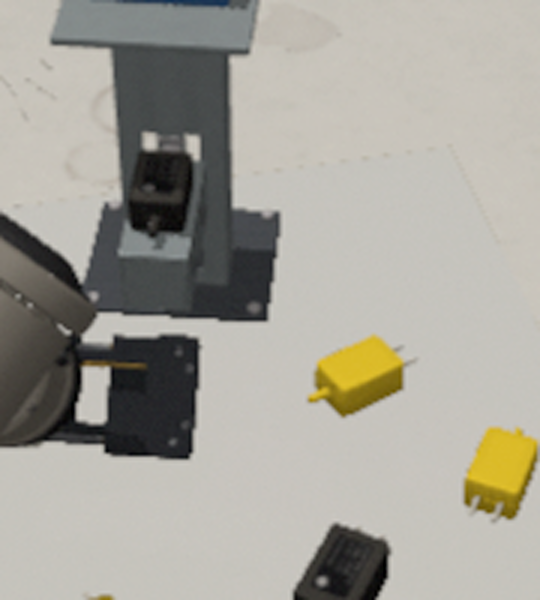

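The adapter sits lengthwise on the bracket at about (160,190) in the crop, its centre within a few mm of the middle. The catch is still out at (170,140), and the gripper is empty and clear.

```bash
python3 -c "
from cell import *
print(finish_job())"
```

```text
the job is handed in; nothing more can be done
None
```

The bracket is hooked into the top slots and pressed home with the catch out over its top, the small adapter rests lengthwise about mid-top with the gripper clear, and I handed the job in at about 20.5 s; no verdict came back.

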